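Turn up the gilt sample and ready the burnishing stick

ROBOT

A 6-joint arm with a two-finger parallel gripper is mounted at the origin on the work surface. World frame = base frame: x ahead of the robot, y to its left, z up, the work surface at z = 0. Lengths are in m, angles in rad, forces in N, time in s.
With the tool pointing down it reaches from about 0.35 to 0.975 m from the base axis. Payload 4.9 kg.
Tool frame: the origin (TCP) lies on the centre line of the jaws, within the pads' length; the fingertips stand 14 mm ahead of it and the grasp point (between the pads) lies 5 mm behind it (manip.nose_length is the distance from the TCP to the fingertips, in m); z points along the fingers, y is the line along which they close (so a half turn about z gives the same grasp; the last joint's range is limited). The gripper opens to 85 mm and grips with 20 to 120 N. Pads are 22 mm wide; open, the fingers measure 114 mm over their backs; the gripper's body (76 mm by 85 mm) begins 54 mm behind the grasp point. The pads swing forward as they close: fully open they stand 13 mm farther back than shut.
Start: joints at [0.981, 0.053, 1.613, -0, 1.476, -0.119], TCP at [0.283, 0.557, 0.245] pointing down, gripper open.
Joint ranges: [-3.01, 3.01], [-1.01, 2.22], [0.06, 2.58], [-1.02, 4.17], [0.09, 2.62], [-3.14, 3.14]. Speed limits (rad/s): [2.57, 2.57, 3.14, 3.14, 3.14, 3.14].

INTERFACE

Orientations are given as a unit quaternion [w, x, y, z].
In Python, from plant import manip, imaging gives the robot as it stands.
- The arm moves only by the tool play_rows, never from a script. Its argument "commands" is a list of rows, each a list of 6 numbers: the shift along the tool's x, y, z in mm, then the turn, a rotation vector about the tool's x, y, z in degrees. A call has 1 to 5 rows; each row shifts and turns the commanded pose from where the row before left it, along the tool's axes as they then stand; what a row does not reach is not made up. A row lasts 1/12 s, in which the tool goes at most 41.7 mm and 7.16 degrees, less where a joint would pass 70% of its speed; a pose out of reach is approached as far as the arm can. A call is refused whole if a number of a shift passes 41.7 or a number of a turn 7.16, either way. A call with a gripper value outside its range is refused whole. "hand" is the finger opening in mm, from 0 to 85.4, set as the call begins (left out, the last holds). The fingers move at their own pace and stop on an object; the grip force is fixed at half the most. Time passes only in rows, so rows that do not move let the fingers close. It gives the time, the measured TCP pose, the force, the opening and the grip force at its end, in the units of the state.
- manip.state(): the state, without advancing time (a new reading comes with each control period).
- imaging.grab_frame(name): name is "scene" or "top"; returns a dict with "image" (384x512x3 uint8, red, green, blue), "fx", "fy", "cx", "cy" (pixels), "R" (3x3) and "t" (3): a world point X has camera coordinates R X + t. Camera axes: x right, y down, z forward; pixel columns grow to the right and rows downward; lengths in m; the calibration is good to about 2 mm. A picture is of the moment at which its call begins. There is no depth.
- manip.job_done(): hands the job in; it is judged then, once.
The state is a dict: "time": time; "joint_pos": joint angles; "joint_vel": joint speeds; "joint_efforts": joint torques, N m; "tool_pos": TCP position; "tool_rot": TCP orientation; "contact_force": force on the tool from outside, world axes, zero at the start; "ft_torque": the same for the moment, N m; "gripper_width": opening from 0.0 (shut) to 1.0 (fully open); "grasp_force": force on a finger pad.
Only numpy, scipy, OpenCV 4.12 (cv2) and the standard library are available. Lean on these libraries where they do the work, as an engineer would, in place of code of your own. Each camera call takes 0.05 s, during which the arm holds its last target. There are 200 camera calls.

TASK

Turn the hinged sample leaf right over by its handle, like a page, until it lies flat on the other side with the gilt moulding corner facing up. Then draw the long walnut burnishing stick out of the tool rack and finish still holding it over the middle of the gilt face, tip downward and leaning about halfway between upright and level, its tip about 100 mm above the gilt and nothing but the gripper touching it. Leave the other tools in the rack and the jar and corner protector where they are.

Things in the scene. Friction and masses are not known exactly. Their poses are not given: they have to be found in the camera images.
- stand: sample stand fixed to the bench: wooden foot board 130 x 220 x 12 mm with two steel cheeks (62 mm high) carrying the leaf's hinge. Origin under the board's centre; x runs along the hinge line, which lies 50 mm above the bench right over the origin; +y points to the side where the leaf lies at the start (robot's left), -y to where it must go. Only bench lies below the handle bar on both sides
- leaf (a joint): angle of the sample leaf, rad: 0 level on the stand's +y side, gilt underneath; pi level on the -y side, gilt up (stop). Starts at 0 to 0.4. Stiff hinge (0.25 N m): it stays where left and must be led to its stop. Plywood panel 110 mm along the hinge, 8 mm thick, 12 to 95 mm off the hinge line, an L-shaped gilt moulding corner 18 mm proud on one face, plain on the other
- leaf_handle (a point): middle of the leaf's handle: a round steel bar 10 mm thick, parallel to the hinge line and 150 mm from it, in the panel's mid-plane (50 mm above the bench when level). 70 mm clear between two side arms; a 50 mm gap to the panel lets fingers pinch it from above, closing across it, and keep pointing down while the bar turns between them. y axis points away from the hinge
- gilt_face (a point): middle of the leaf on its gilt side, level with the top of the moulding: 55 mm from the hinge line and 22 mm off the panel's mid-plane; 72 mm above the bench when the leaf is fully over
- rack: wooden tool rack fixed to the bench, a block 200 x 50 x 70 mm (x, y, z) with three upright round holes 20 mm wide and 55 mm deep, in a row along its x at -65, 0 and +65 mm. Origin under its centre, z up
- stick: walnut burnishing stick, loose, about 50 g: longest of the three tools, round, 180 mm long, standing tip down in any of the rack's holes, 125 mm showing. 17 mm thick up to 70 mm from the tip, swelling to 21 mm at 140 mm; tip tapered over 14 mm. Origin at the tip (15 mm above the bench in the rack), z along the stick to its butt. Grip it 110 to 140 mm from the tip
- nail_set: chrome nail set, plain steel rod with a narrower head, 17 mm thick, 118 mm long, standing in one of the rack's holes; bystander. Origin at its lower end, z along its length
- bradawl: bradawl with a pear-shaped wooden handle up to 34 mm thick, 118 mm long in all, standing in one of the rack's holes; bystander. Origin at its lower end, z along its length
- protector: black plastic corner protector, 55 x 55 x 30 mm, lying on the bench beyond the work; bystander. Origin at its outer corner, on the bench
- jar: squat glass jar of brass turn buttons with a steel lid, 72 mm across, 62 mm high, at the far side of the bench; bystander. Origin under its centre
Not all that is in view belongs to the job. Of the things that look like the rack, the smaller one is meant.

How it is judged:
On the way, in this order (a step that is already met when the one before it is completed fails the run):
1. the leaf is turned fully over, gilt up (value of joint leaf above 2.97 rad), for 0.2 s.
2. the stick is in the gripper, drawn clear of the rack (z of stick in the frame of rack above 0.075 m and contact force between the fingers and stick above 1 N), for 0.2 s.
At the end, for the whole second after the job is handed in: Leaf within 10 degrees of fully over; stick held still by the fingers only, leaning 30 to 60 degrees from upright, tip down, within 50 mm sideways of the middle of the gilt face and 40 to 160 mm above it; the other tools, jar and protector within 30 mm of where they were (value of joint leaf above 2.97 rad and angle between stick's own z axis and vertical between 0.52 and 1.05 rad and horizontal distance between stick and gilt_face below 0.05 m and height (world z) of stick between 0.112 and 0.232 m and contact force between the fingers and stick above 1 N and contact force between stick and stand below 0.1 N and contact force between stick and rack below 0.1 N and linear speed of stick below 0.03 m/s and distance of each of nail_set, bradawl, protector, jar from where it was at the start of the episode below 0.03 m); the arm keeps its last pose, push and grip.
It fails at once if the nail set is moved more than 30 mm (distance of nail_set from where it was at the start of the episode above 0.03 m).
It fails at once if the bradawl is moved more than 30 mm (distance of bradawl from where it was at the start of the episode above 0.03 m).
It fails at once if the corner protector is moved more than 30 mm (distance of protector from where it was at the start of the episode above 0.03 m).
It fails at once if the jar is moved more than 30 mm (distance of jar from where it was at the start of the episode above 0.03 m).
It also fails if it takes over 64 s, if anything falls off the work surface, if the arm or the gripper's body presses on something with over 40 N, if the wrist force passes 120 N, or if a joint passes its speed limit or range.

## Working session

There is one attempt and no reset: what is moved stays moved. The work goes in short steps, Python scripts to look and compute and a tool call to move; the robot and the scene stay as the last step left them, time stands still between calls to the robot, and variables do not carry over. Pictures are saved under pics/ and viewed, at most 10 in all, crops included, and the job is handed in when it is done.

Besides the shell and the picture viewer there is one more tool, called as name(argument=value, ...), one argument or row to a line, values as JSON. play_rows: Moves the arm, as the interface text tells. Its arguments: {"type":"object","properties":{"commands":{"type":"array","items":{"type":"array","items":{"type":"number"}}},"hand":{"type":"number"}},"required":["commands"]}

```bash
mkdir -p pics; ls
python3 - <<'E'
from plant import manip, imaging
import cv2
for n in ("scene","top"):
    f=imaging.grab_frame(n); cv2.imwrite(f"pics/{n}0.png",cv2.resize(f["image"][:,:,::-1],(800,600),interpolation=cv2.INTER_CUBIC))
    print(n,f["fx"],f["cx"],f["cy"],f["R"],f["t"])
print(manip.state(), manip.nose_length)
E
```

```text
pics
scene 474.77091988382995 253.87031657183098 197.981727907637 [[-0.79869542  0.60158729  0.01335486]
 [ 0.42835595  0.58401235 -0.68952212]
 [-0.42260715 -0.54499753 -0.72414148]] [ 0.37470965 -0.214296    1.34522347]
top 474.16611599674104 261.93840663172665 188.1203262023545 [[-0.02366907 -0.99938739 -0.02578034]
 [-0.98223271  0.02804949 -0.18555895]
 [ 0.1861684   0.02093029 -0.98229489]] [0.1098681  0.52494875 1.19909106]
{'time': 0.1, 'joint_pos': array([ 9.81011872e-01,  5.32857330e-02,  1.61417323e+00, -2.13668446e-05,
        1.47600447e+00, -1.18998365e-01]), 'joint_vel': array([ 0.00033781,  0.00116327, -0.00349914,  0.00075261,  0.00264694,
        0.00156959]), 'joint_efforts': array([-4.46246140e-04, -3.94897842e+01, -3.71366358e+01, -1.29549517e-04,
        3.86805536e-03, -6.96427449e-06]), 'tool_pos': array([0.2831896 , 0.55654825, 0.24417923]), 'tool_rot': array([-3.14624534e-04,  2.33224114e-01,  9.72422561e-01, -8.80951821e-04]), 'contact_force': array([0.15103543, 0.42341444, 0.03060063]), 'ft_torque': array([-0.03154218, -0.00879832,  0.07857629]), 'grasp_force': 0.0, 'gripper_width': 0.998959355137341} 0.014
```

View pics/scene0.png

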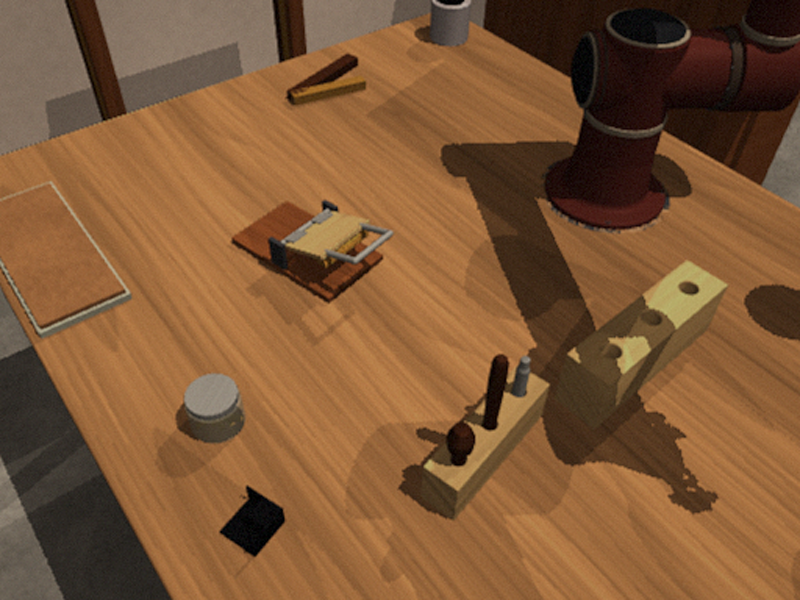

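View pics/top0.png

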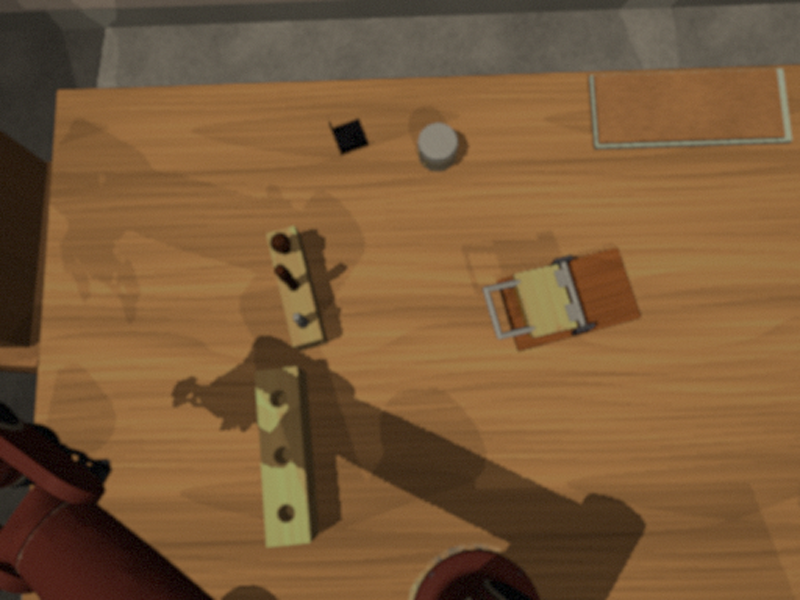

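The scene shows two rack-like blocks. The small one, at scene (485,440) and top (295,290), holds three tools. The large pale one, at scene (645,345) and top (283,455), is empty. The smaller one is the rack that's meant. Its tools in the scene picture:
- Pear-shaped bradawl at (460,440).
- Long dark stick in the middle hole at (497,390), the longest of the three.
- Chrome nail set at (521,375).

The stand is at top (570,300), with its handle at (492,312). I'll confirm this in one enlarged crop and measure.

```bash
cat > h.py <<'E'
import numpy as np, cv2
from plant import manip, imaging
def plane(f,p,z):
    d=f["R"].T@np.array([(p[0]-f["cx"])/f["fx"],(p[1]-f["cy"])/f["fy"],1]); c=-f["R"].T@f["t"]
    return c+d*(z-c[2])/d[2]
def tri(f1,p1,f2,p2):
    A=[];b=[]
    for f,p in((f1,p1),(f2,p2)):
        d=f["R"].T@np.array([(p[0]-f["cx"])/f["fx"],(p[1]-f["cy"])/f["fy"],1]); d/=np.linalg.norm(d)
        P=np.eye(3)-np.outer(d,d); A.append(P); b.append(P@(-f["R"].T@f["t"]))
    return np.linalg.solve(sum(A),sum(b))
def proj(f,X):
    c=f["R"]@np.array(X)+f["t"]; return np.array([f["fx"]*c[0]/c[2]+f["cx"],f["fy"]*c[1]/c[2]+f["cy"]])
def crop(f,x,y,w,h,k):
    return cv2.resize(f["image"][y:y+h,x:x+w,::-1],(w*k,h*k),interpolation=cv2.INTER_CUBIC)
def rect(f,x,y,w,h,lo,hi):
    m=cv2.inRange(cv2.cvtColor(f["image"][y:y+h,x:x+w],cv2.COLOR_RGB2HSV),lo,hi)
    return m
E
python3 - <<'E'
from h import *
s=imaging.grab_frame("scene");t=imaging.grab_frame("top")
a=np.hstack([crop(s,265,215,100,75,4),crop(t,150,135,100,75,4)])
b=np.hstack([crop(s,145,120,120,75,4)[:, :400],crop(t,300,150,120,75,4)[:,:400]])
b=np.hstack([crop(s,155,125,100,75,4),crop(t,305,153,100,75,4)])
cv2.imwrite("pics/c1.png",np.vstack([a,b]))
E
```

```text
(no output)
```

View pics/c1.png

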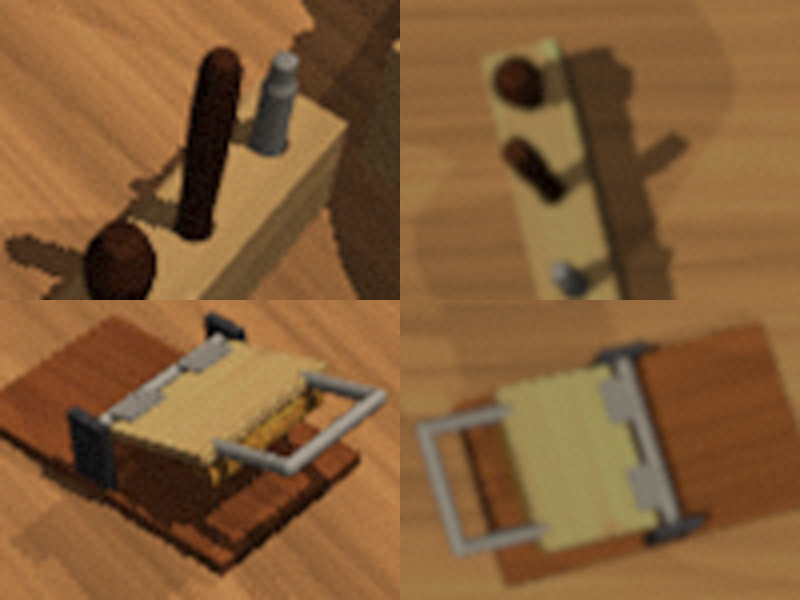

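Run:
```python
from h import *
s=imaging.grab_frame("scene");t=imaging.grab_frame("top")
S=lambda o,u,v:(o[0]+u/4-.375,o[1]+v/4-.375)
def T(n,ps,pt,os,ot): print(n,tri(s,S(os,*ps),t,S(ot,*pt)).round(4))
r=((265,215),(150,135)); l=((155,125),(305,153))
T("butt",(223,60),(117,148),*r); T("base",(196,228),(152,193),*r)
T("barfar",(290,165),(27,128),*l);T("barnear",(380,95),(65,245),*l)
T("hfar",(107,127),(225,58),*l);T("hnear",(225,37),(270,225),*l)
T("cheekfar",(90,112),(225,50),*l)
im=t["image"]
# board and rack top outline
hsv=cv2.cvtColor(im,cv2.COLOR_RGB2HSV)
for p in [(90,18),(360-90,0)]: pass
for n,(u,v) in dict(bR0=(362,25),bR1=(400,205),bL1=(107,285)).items(): print(n,plane(t,S((305,153),u,v),.012).round(4))
for n,(u,v) in dict(r0=(82,58),r1=(160,40),r2=(222,300)).items(): print(n,plane(t,S((150,135),u,v),.07).round(4))
for n,(u,v) in dict(h=(152,193)).items(): print(n,plane(t,S((150,135),u,v),.07).round(4))
```

```text
butt [0.5458 0.2879 0.193 ]
base [0.5443 0.2893 0.0678]
barfar [ 0.5243 -0.0301  0.0947]
barnear [ 0.448  -0.0497  0.0949]
hfar [ 0.5725 -0.1631  0.0548]
hnear [ 0.4646 -0.1884  0.0552]
cheekfar [ 0.578  -0.1637  0.0678]
bR0 [ 0.6058 -0.2685  0.012 ]
bR1 [ 0.4811 -0.2844  0.012 ]
bL1 [ 0.4325 -0.0861  0.012 ]
r0 [0.636  0.3364 0.07  ]
r1 [0.6467 0.2846 0.07  ]
r2 [0.4717 0.2436 0.07  ]
h [0.5434 0.2893 0.07  ]
```

The enlarged crop confirms the long, slim dark stick is in the middle hole. The pear-shaped bradawl is to its left and the chrome nail set to its right. The leaf's handle bar is raised about 0.3 rad, at roughly z = 0.095. Next I plan the approach to above the handle.

```bash
cat >> h.py <<'E'
from scipy.spatial.transform import Rotation as Ro, Slerp
def down(yaw):  # tool pointing down, tool y at world heading yaw (deg)
    a=np.radians(yaw); y=np.array([np.cos(a),np.sin(a),0]); z=np.array([0,0,-1.])
    return Ro.from_matrix(np.c_[np.cross(y,z),y,z])
def pose():
    s=manip.state(); q=s["tool_rot"]; return s["tool_pos"],Ro.from_quat([*q[1:],q[0]])
def rows(p,R,pts,per=5):
    """list of (pos,Rot,n): rows in tool axes, rounded, with the rounding carried on"""
    out=[]
    for tp,tR,n in pts:
        p0=p.copy();sl=Slerp([0,1],Ro.concatenate([R,tR]))
        for i in range(1,n+1):
            q=p0+(np.array(tp)-p0)*i/n; r=sl(i/n)
            d=np.round(R.inv().apply(q-p)*1000,0); w=np.round(np.degrees((R.inv()*r).as_rotvec()),1)
            out.append([*d,*w]); p=p+R.apply(d/1000); R=R*Ro.from_rotvec(np.radians(w))
    for i in range(0,len(out),per): print([[float(f"{v:g}")+0 for v in o] for o in out[i:i+per]])
    print("end",p.round(4),R.as_matrix()[:,1].round(3))
E
python3 - <<'E'
from h import *
p,R=pose()
rows(p,R,[([.485,-.038,.20],down(103.7),20)])
E
```

```text
[[-22.0, -22.0, 2.0, 0.0, 0.0, -2.0], [-22.0, -23.0, 3.0, 0.0, 0.0, -2.1], [-21.0, -23.0, 2.0, 0.0, 0.0, -2.0], [-20.0, -24.0, 2.0, 0.0, 0.0, -2.0], [-19.0, -25.0, 2.0, 0.0, 0.0, -2.1]]
[[-18.0, -26.0, 3.0, 0.0, 0.0, -2.0], [-18.0, -26.0, 2.0, 0.0, 0.0, -2.0], [-16.0, -27.0, 2.0, 0.0, 0.0, -2.1], [-16.0, -27.0, 2.0, 0.0, 0.0, -2.0], [-14.0, -28.0, 3.0, 0.0, 0.0, -2.0]]
[[-14.0, -28.0, 2.0, 0.0, 0.0, -2.1], [-12.0, -29.0, 2.0, 0.0, 0.0, -2.0], [-11.0, -29.0, 2.0, 0.0, 0.0, -2.0], [-11.0, -30.0, 3.0, 0.0, 0.0, -2.1], [-9.0, -30.0, 2.0, 0.0, 0.0, -2.0]]
[[-8.0, -30.0, 2.0, 0.0, 0.0, -2.0], [-7.0, -31.0, 2.0, 0.0, 0.0, -2.1], [-6.0, -31.0, 3.0, 0.0, 0.0, -2.0], [-5.0, -31.0, 2.0, 0.0, 0.0, -2.0], [-4.0, -31.0, 2.0, 0.0, 0.0, -2.1]]
end [ 0.4847 -0.0381  0.2001] [-0.237  0.971 -0.   ]
```

play_rows(
  commands=[
    [-22,-22,2,0,0,-2],
    [-22,-23,3,0,0,-2.1],
    [-21,-23,2,0,0,-2],
    [-20,-24,2,0,0,-2],
    [-19,-25,2,0,0,-2.1],
  ],
  hand=45,
)

```text
time: 0.72
tool_pos: [0.3339, 0.4073, 0.2341]
tool_rot: [0.0, 0.145, 0.989, -0.0]
contact_force: [0.5, -0.6, 0.4]
gripper_width: 0.526
grasp_force: 0.0
```

play_rows(
  commands=[
    [-18,-26,3,0,0,-2],
    [-18,-26,2,0,0,-2],
    [-16,-27,2,0,0,-2.1],
    [-16,-27,2,0,0,-2],
    [-14,-28,3,0,0,-2],
  ],
)

```text
time: 1.13
tool_pos: [0.3846, 0.2582, 0.2226]
tool_rot: [0.0, 0.057, 0.998, 0.0]
contact_force: [-0.3, 0.2, 0.1]
gripper_width: 0.528
grasp_force: 0.0
```

play_rows(
  commands=[
    [-14,-28,2,0,0,-2.1],
    [-12,-29,2,0,0,-2],
    [-11,-29,2,0,0,-2],
    [-11,-30,3,0,0,-2.1],
    [-9,-30,2,0,0,-2],
  ],
)

```text
time: 1.55
tool_pos: [0.4349, 0.1094, 0.2113]
tool_rot: [0.0, -0.032, 0.999, 0.0]
contact_force: [0.6, 0.5, 0.0]
gripper_width: 0.527
grasp_force: 0.0
```

play_rows(
  commands=[
    [-8,-30,2,0,0,-2],
    [-7,-31,2,0,0,-2.1],
    [-6,-31,3,0,0,-2],
    [-5,-31,2,0,0,-2],
    [-4,-31,2,0,0,-2.1],
  ],
)

```text
time: 1.97
tool_pos: [0.4851, -0.0395, 0.2003]
tool_rot: [0.0, -0.12, 0.993, -0.0]
contact_force: [0.7, 0.9, -0.6]
gripper_width: 0.527
grasp_force: 0.0
```

Run:
```python
from h import *
p,R=pose(); print(p,R.as_matrix()[:,1],manip.state()["joint_pos"].round(3),manip.state()["gripper_width"])
s=imaging.grab_frame("scene");t=imaging.grab_frame("top")
cv2.imwrite("pics/c2.png",np.hstack([crop(s,155,75,100,125,4),crop(t,305,130,100,125,4)]))
```

```text
[ 0.48505423 -0.03951298  0.20031485] [-2.38667925e-01  9.71101231e-01 -1.41660578e-04] [-0.234 -0.257  1.976  0.     1.422 -2.046] 0.5270147327158496
```

View pics/c2.png

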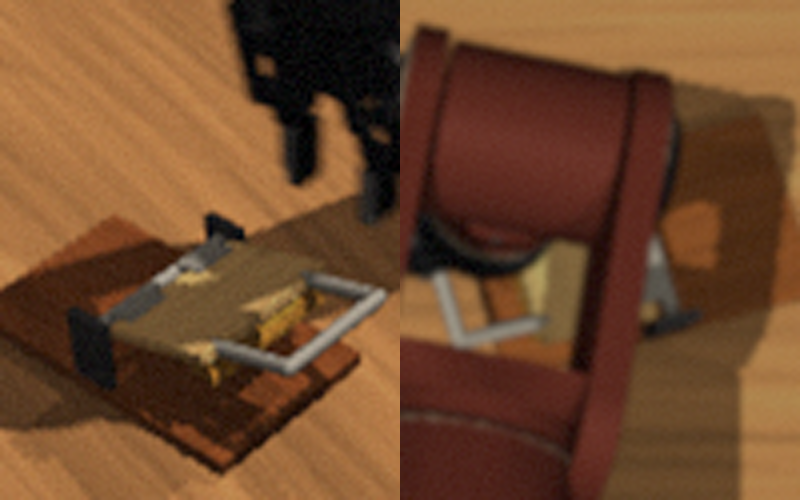

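The gripper is centred over the bar, which sits at about (335,330) in the left half of the crop. I'll go down and pinch it.

play_rows(
  commands=[
    [0,0,25,0,0,0],
    [0,0,25,0,0,0],
    [0,0,25,0,0,0],
    [0,0,22,0,0,0],
    [0,0,15,0,0,0],
  ],
)

```text
time: 2.48
tool_pos: [0.4833, -0.0369, 0.0858]
tool_rot: [-0.001, -0.12, 0.993, 0.001]
contact_force: [-0.0, 0.3, -0.3]
gripper_width: 0.524
grasp_force: 0.0
```

play_rows(
  commands=[
    [0,0,0,0,0,0],
    [0,0,0,0,0,0],
    [0,0,0,0,0,0],
    [0,0,0,0,0,0],
    [0,0,0,0,0,0],
  ],
  hand=0,
)

```text
time: 2.9
tool_pos: [0.4857, -0.0396, 0.0896]
tool_rot: [0.001, -0.12, 0.993, -0.003]
contact_force: [1.2, -7.0, -5.7]
gripper_width: 0.091
grasp_force: 58.3
```

play_rows(
  commands=[
    [0,0,0,0,0,0],
    [0,0,0,0,0,0],
    [0,0,0,0,0,0],
  ],
)

```text
time: 3.15
tool_pos: [0.4857, -0.0396, 0.0896]
tool_rot: [0.001, -0.12, 0.993, -0.002]
contact_force: [1.5, -7.1, -5.3]
gripper_width: 0.09
grasp_force: 58.3
```

Run:
```python
import numpy as np
a=np.linspace(.32,np.pi,41); P=np.c_[150*np.cos(a),-150*np.sin(a)].round()
d=np.diff(P,axis=0)
for i in range(0,40,5): print([[0,int(x),int(z),0,0,0] for x,z in d[i:i+5]])
```

```text
[[0, -3, -10, 0, 0, 0], [0, -5, -10, 0, 0, 0], [0, -5, -9, 0, 0, 0], [0, -5, -9, 0, 0, 0], [0, -7, -8, 0, 0, 0]]
[[0, -7, -9, 0, 0, 0], [0, -7, -7, 0, 0, 0], [0, -8, -7, 0, 0, 0], [0, -8, -6, 0, 0, 0], [0, -9, -6, 0, 0, 0]]
[[0, -9, -5, 0, 0, 0], [0, -10, -5, 0, 0, 0], [0, -10, -4, 0, 0, 0], [0, -10, -3, 0, 0, 0], [0, -10, -2, 0, 0, 0]]
[[0, -11, -2, 0, 0, 0], [0, -10, -1, 0, 0, 0], [0, -11, 0, 0, 0, 0], [0, -10, 1, 0, 0, 0], [0, -11, 1, 0, 0, 0]]
[[0, -10, 2, 0, 0, 0], [0, -10, 3, 0, 0, 0], [0, -10, 3, 0, 0, 0], [0, -10, 4, 0, 0, 0], [0, -10, 5, 0, 0, 0]]
[[0, -9, 6, 0, 0, 0], [0, -8, 6, 0, 0, 0], [0, -8, 7, 0, 0, 0], [0, -8, 7, 0, 0, 0], [0, -7, 8, 0, 0, 0]]
[[0, -7, 8, 0, 0, 0], [0, -6, 9, 0, 0, 0], [0, -5, 9, 0, 0, 0], [0, -5, 9, 0, 0, 0], [0, -4, 10, 0, 0, 0]]
[[0, -3, 10, 0, 0, 0], [0, -3, 10, 0, 0, 0], [0, -2, 11, 0, 0, 0], [0, -1, 10, 0, 0, 0], [0, 0, 11, 0, 0, 0]]
```

play_rows(
  commands=[
    [0,-3,-10,0,0,0],
    [0,-5,-10,0,0,0],
    [0,-5,-9,0,0,0],
    [0,-5,-9,0,0,0],
    [0,-7,-8,0,0,0],
  ],
)

```text
time: 3.57
tool_pos: [0.4909, -0.0609, 0.1358]
tool_rot: [0.0, -0.119, 0.993, 0.002]
contact_force: [-1.1, 9.4, 0.1]
gripper_width: 0.092
grasp_force: 59.0
```

play_rows(
  commands=[
    [0,-7,-9,0,0,0],
    [0,-7,-7,0,0,0],
    [0,-8,-7,0,0,0],
    [0,-8,-6,0,0,0],
    [0,-9,-6,0,0,0],
  ],
)

```text
time: 3.98
tool_pos: [0.4998, -0.0965, 0.1733]
tool_rot: [-0.0, -0.12, 0.993, 0.005]
contact_force: [-9.8, 15.7, 15.6]
gripper_width: 0.088
grasp_force: 58.9
```

play_rows(
  commands=[
    [0,-9,-5,0,0,0],
    [0,-10,-5,0,0,0],
    [0,-10,-4,0,0,0],
    [0,-10,-3,0,0,0],
    [0,-10,-2,0,0,0],
  ],
)

```text
time: 4.4
tool_pos: [0.5125, -0.1474, 0.1954]
tool_rot: [0.001, -0.12, 0.993, 0.001]
contact_force: [-11.1, 7.1, 21.0]
gripper_width: 0.09
grasp_force: 62.7
```

play_rows(
  commands=[
    [0,-11,-2,0,0,0],
    [0,-10,-1,0,0,0],
    [0,-11,0,0,0,0],
    [0,-10,1,0,0,0],
    [0,-11,1,0,0,0],
  ],
)

```text
time: 4.82
tool_pos: [0.5257, -0.2009, 0.1955]
tool_rot: [0.002, -0.12, 0.993, -0.002]
contact_force: [-4.6, 1.2, 10.5]
gripper_width: 0.092
grasp_force: 64.4
```

play_rows(
  commands=[
    [0,-10,2,0,0,0],
    [0,-10,3,0,0,0],
    [0,-10,3,0,0,0],
    [0,-10,4,0,0,0],
    [0,-10,5,0,0,0],
  ],
)

```text
time: 5.23
tool_pos: [0.5377, -0.2497, 0.1772]
tool_rot: [0.002, -0.119, 0.993, -0.002]
contact_force: [-1.7, -0.7, 7.6]
gripper_width: 0.089
grasp_force: 66.3
```

play_rows(
  commands=[
    [0,-9,6,0,0,0],
    [0,-8,6,0,0,0],
    [0,-8,7,0,0,0],
    [0,-8,7,0,0,0],
    [0,-7,8,0,0,0],
  ],
)

```text
time: 5.65
tool_pos: [0.5474, -0.2892, 0.1428]
tool_rot: [0.002, -0.119, 0.993, -0.002]
contact_force: [-1.8, -2.6, 8.5]
gripper_width: 0.089
grasp_force: 68.7
```

play_rows(
  commands=[
    [0,-7,8,0,0,0],
    [0,-6,9,0,0,0],
    [0,-5,9,0,0,0],
    [0,-5,9,0,0,0],
    [0,-4,10,0,0,0],
  ],
)

```text
time: 6.07
tool_pos: [0.5539, -0.3156, 0.0959]
tool_rot: [0.002, -0.119, 0.993, -0.003]
contact_force: [1.4, -4.5, 7.1]
gripper_width: 0.089
grasp_force: 71.2
```

play_rows(
  commands=[
    [0,-3,10,0,0,0],
    [0,-3,10,0,0,0],
    [0,-2,11,0,0,0],
    [0,-1,10,0,0,0],
    [0,0,11,0,0,0],
  ],
)

```text
time: 6.48
tool_pos: [0.5562, -0.325, 0.0433]
tool_rot: [0.002, -0.119, 0.993, -0.004]
contact_force: [1.6, -9.3, 4.1]
gripper_width: 0.089
grasp_force: 73.9
```

play_rows(
  commands=[
    [0,0,2,0,0,0],
    [0,0,2,0,0,0],
    [0,0,0,0,0,0],
  ],
)

```text
time: 6.73
tool_pos: [0.5562, -0.325, 0.041]
tool_rot: [0.002, -0.119, 0.993, -0.003]
contact_force: [-1.3, -7.3, 9.3]
gripper_width: 0.089
grasp_force: 74.4
```

Run:
```python
from h import *
s=imaging.grab_frame("scene");t=imaging.grab_frame("top")
cv2.imwrite("pics/c3.png",np.hstack([crop(s,125,75,100,125,4),crop(t,325,130,100,125,4)]))
```

```text
(no output)
```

View pics/c3.png

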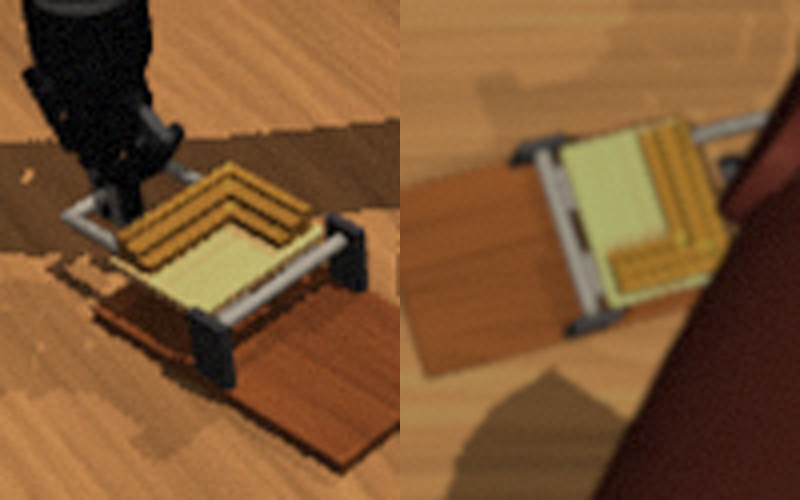

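The gilt is up and the leaf looks almost level. I'll push down a little further to feel for the stop.

play_rows(
  commands=[
    [0,0,2,0,0,0],
    [0,0,2,0,0,0],
    [0,0,0,0,0,0],
  ],
)

```text
time: 7.08
tool_pos: [0.5564, -0.325, 0.0407]
tool_rot: [0.001, -0.12, 0.993, -0.003]
contact_force: [-9.0, -0.8, 28.7]
gripper_width: 0.089
grasp_force: 76.3
```

play_rows(
  commands=[
    [0,0,2,0,0,0],
    [0,0,2,0,0,0],
    [0,0,0,0,0,0],
  ],
)

```text
time: 7.33
tool_pos: [0.5569, -0.325, 0.0384]
tool_rot: [0.001, -0.12, 0.993, -0.003]
contact_force: [-13.4, 2.1, 36.4]
gripper_width: 0.09
grasp_force: 80.7
```

play_rows(
  commands=[
    [0,0,0,0,0,0],
    [0,0,0,0,0,0],
    [0,0,0,0,0,0],
    [0,0,0,0,0,0],
  ],
  hand=45,
)

```text
time: 7.67
tool_pos: [0.5548, -0.3233, 0.0295]
tool_rot: [0.001, -0.119, 0.993, -0.002]
contact_force: [1.5, -6.7, 2.5]
gripper_width: 0.529
grasp_force: 0.0
```

play_rows(
  commands=[
    [0,0,-20,0,0,0],
    [0,0,-40,0,0,0],
    [0,0,-40,0,0,0],
    [0,0,-40,0,0,0],
    [0,0,-40,0,0,0],
  ],
)

```text
time: 8.08
tool_pos: [0.5533, -0.3207, 0.2091]
tool_rot: [-0.001, -0.12, 0.993, 0.001]
contact_force: [-0.2, -0.2, -0.6]
gripper_width: 0.524
grasp_force: 0.0
```

play_rows(
  commands=[
    [0,0,-35,0,0,0],
    [0,0,0,0,0,0],
  ],
)

```text
time: 8.25
tool_pos: [0.557, -0.3234, 0.2534]
tool_rot: [0.005, -0.12, 0.993, -0.004]
contact_force: [0.6, -0.6, 1.1]
gripper_width: 0.523
grasp_force: 0.0
```

Run:
```python
from h import *
p,R=pose(); print(p,R.as_matrix()[:,2].round(3))
rows(p,R,[([.545,.2885,.255],down(103.2),20)])
s=imaging.grab_frame("scene")
cv2.imwrite("pics/c4.png",crop(s,125,75,125,100,6))
```

```text
[ 0.5570278  -0.32338353  0.25339626] [ 0.011 -0.008 -1.   ]
[[-7.0, 30.0, 0.0, 0.0, 0.0, 0.0], [-6.0, 30.0, -1.0, -0.1, 0.0, 0.1], [-7.0, 30.0, 0.0, 0.0, 0.1, 0.0], [-7.0, 29.0, 0.0, 0.0, 0.0, 0.0], [-6.0, 30.0, 0.0, 0.0, 0.0, 0.0]]
[[-7.0, 30.0, -1.0, -0.1, 0.0, 0.1], [-6.0, 30.0, 0.0, 0.0, 0.1, 0.0], [-7.0, 30.0, 0.0, 0.0, 0.0, 0.0], [-7.0, 30.0, 0.0, -0.1, 0.0, 0.0], [-6.0, 30.0, -1.0, 0.0, 0.0, 0.1]]
[[-7.0, 30.0, 0.0, 0.0, 0.1, 0.0], [-6.0, 30.0, 0.0, 0.0, 0.0, 0.0], [-7.0, 29.0, 0.0, -0.1, 0.0, 0.1], [-6.0, 30.0, 0.0, 0.0, 0.0, 0.0], [-7.0, 30.0, 0.0, 0.0, 0.1, 0.0]]
[[-6.0, 30.0, -1.0, -0.1, 0.0, 0.0], [-7.0, 30.0, 0.0, 0.0, 0.0, 0.1], [-6.0, 30.0, 0.0, 0.0, 0.0, 0.0], [-7.0, 30.0, 0.0, 0.0, 0.1, 0.0], [-6.0, 30.0, 0.0, -0.1, 0.0, 0.0]]
end [0.5449 0.2887 0.2549] [-0.229  0.973  0.001]
```

View pics/c4.png

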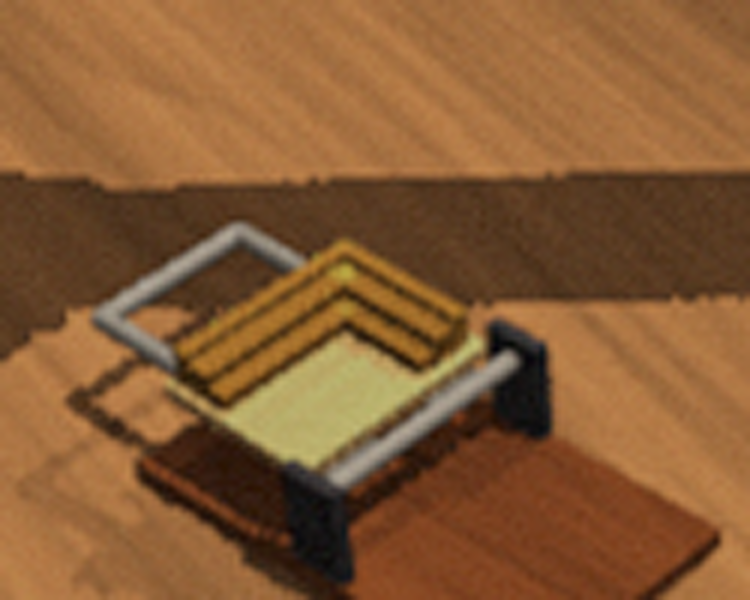

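The leaf lies flat with the gilt up and the handle free, its corner at (100,318) in the crop. Now I'll move over to the stick.

play_rows(
  commands=[
    [-7,30,0,0,0,0],
    [-6,30,0,0,0,0],
    [-7,30,0,0,0,0],
    [-7,29,0,0,0,0],
    [-6,30,0,0,0,0],
  ],
)

```text
time: 8.72
tool_pos: [0.5496, -0.1671, 0.2411]
tool_rot: [-0.002, -0.119, 0.993, 0.001]
contact_force: [0.6, -0.1, 0.6]
gripper_width: 0.526
grasp_force: 0.0
```

play_rows(
  commands=[
    [-7,30,0,0,0,0],
    [-6,30,0,0,0,0],
    [-7,30,0,0,0,0],
    [-7,30,0,0,0,0],
    [-6,30,0,0,0,0],
  ],
)

```text
time: 9.13
tool_pos: [0.5459, -0.0136, 0.2413]
tool_rot: [-0.002, -0.12, 0.993, 0.001]
contact_force: [0.8, -0.6, 0.1]
gripper_width: 0.527
grasp_force: 0.0
```

play_rows(
  commands=[
    [-7,30,0,0,0,0],
    [-6,30,0,0,0,0],
    [-7,29,0,0,0,0],
    [-6,30,0,0,0,0],
    [-7,30,0,0,0,0],
  ],
)

```text
time: 9.55
tool_pos: [0.5424, 0.1387, 0.2412]
tool_rot: [-0.003, -0.12, 0.993, 0.0]
contact_force: [0.1, 0.1, 0.3]
gripper_width: 0.529
grasp_force: 0.0
```

play_rows(
  commands=[
    [-6,30,0,0,0,0],
    [-7,30,0,0,0,0],
    [-6,30,0,0,0,0],
    [-7,30,0,0,0,0],
    [-6,30,0,0,0,0],
  ],
)

```text
time: 9.97
tool_pos: [0.5381, 0.2917, 0.241]
tool_rot: [-0.002, -0.12, 0.993, -0.001]
contact_force: [0.7, -0.8, 0.3]
gripper_width: 0.526
grasp_force: 0.0
```

play_rows(
  commands=[
    [0,0,0,0,0,0],
    [0,0,0,0,0,0],
  ],
)

```text
time: 10.13
tool_pos: [0.5381, 0.2914, 0.2412]
tool_rot: [-0.002, -0.121, 0.993, -0.001]
contact_force: [0.1, 0.8, 0.6]
gripper_width: 0.528
grasp_force: 0.0
```

Run:
```python
from h import *
p,R=pose(); print(p,R.as_matrix().round(3))
s=imaging.grab_frame("scene");t=imaging.grab_frame("top")
print("to stick, tool mm",(R.inv().apply(np.array([.545,.2885,.145])-p)*1000).round(1))
print("bar corner predicted",[proj(s,[.5186+.237*.15+.9715*e-0,-.1758-.9715*.15+.237*e,.05]).round(1) for e in(-.04,.04)],"seen",125+100/6,75+318/6,125+240/6,75+228/6)
cv2.imwrite("pics/c5.png",np.hstack([crop(s,260,150,100,125,4),crop(t,140,110,100,125,4)]))
```

```text
[0.53807302 0.29140586 0.24119476] [[-0.971 -0.24  -0.005]
 [-0.24   0.971 -0.002]
 [ 0.005 -0.001 -1.   ]]
to stick, tool mm [-6.5 -4.4 96.2]
bar corner predicted [array([166. , 115.3]), array([143.3, 129.6])] seen 141.66666666666666 128.0 165.0 113.0
```

View pics/c5.png

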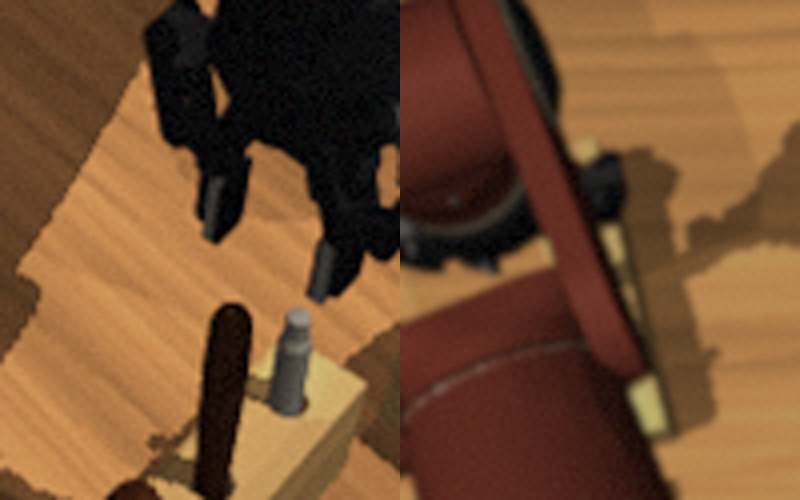

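Run:
```python
from h import *
p,R=pose(); s=imaging.grab_frame("scene")
w=.527*.0854/2
for X in (p+R.apply([0,w,.010]),p+R.apply([0,-w,.010]),[.545,.2885,.195],[.545,.2885,.08]):
    print(((proj(s,X)-[260,150]+.375)*4).round(0))
```

```text
[315. 281.]
[225. 229.]
[246. 317.]
[218. 473.]
```

Run:
```python
from h import *
s=imaging.grab_frame("scene"); g=s["image"].max(2)
a=cv2.resize(cv2.imread("pics/scene0.png"),(512,384),interpolation=cv2.INTER_AREA).max(2)
for r in (230,240,250,260,268):
    for n,im in(("now",g),("t0",a)):
        c=np.where(im[r,300:328]<75)[0]+300; print(r,n,c.min() if len(c) else None,c.max() if len(c) else None,end=' | ')
    print("pred",[proj(s,[.545,.2885,z]).round(1) for z in (.195,.08)] if r==230 else "")
```

```text
230 now 313 322 | 230 t0 316 323 | pred [array([321.1, 228.9]), array([314.1, 267.9])]
240 now 311 321 | 240 t0 313 323 | pred 
250 now 310 327 | 250 t0 312 327 | pred 
260 now 310 318 | 260 t0 304 319 | pred 
268 now 308 316 | 268 t0 309 317 | pred
```

play_rows(
  commands=[
    [-8,-6,0,0,0,0],
    [0,0,20,0,0,0],
    [0,0,20,0,0,0],
    [0,0,20,0,0,0],
    [0,0,20,0,0,0],
  ],
)

```text
time: 10.75
tool_pos: [0.5497, 0.2853, 0.1637]
tool_rot: [0.0, -0.119, 0.993, 0.0]
contact_force: [-0.9, 0.4, -0.3]
gripper_width: 0.525
grasp_force: 0.0
```

play_rows(
  commands=[
    [0,0,10,0,0,0],
    [0,0,8,0,0,0],
    [0,0,0,0,0,0],
    [0,0,0,0,0,0],
  ],
)

```text
time: 11.08
tool_pos: [0.5492, 0.2863, 0.1468]
tool_rot: [0.0, -0.119, 0.993, 0.0]
contact_force: [0.1, -0.0, 0.9]
gripper_width: 0.528
grasp_force: 0.0
```

Run:
```python
from h import *
s=imaging.grab_frame("scene"); print(pose()[0])
cv2.imwrite("pics/c6.png",crop(s,260,170,120,100,6))
```

```text
[0.54962097 0.28654698 0.14763338]
```

View pics/c6.png

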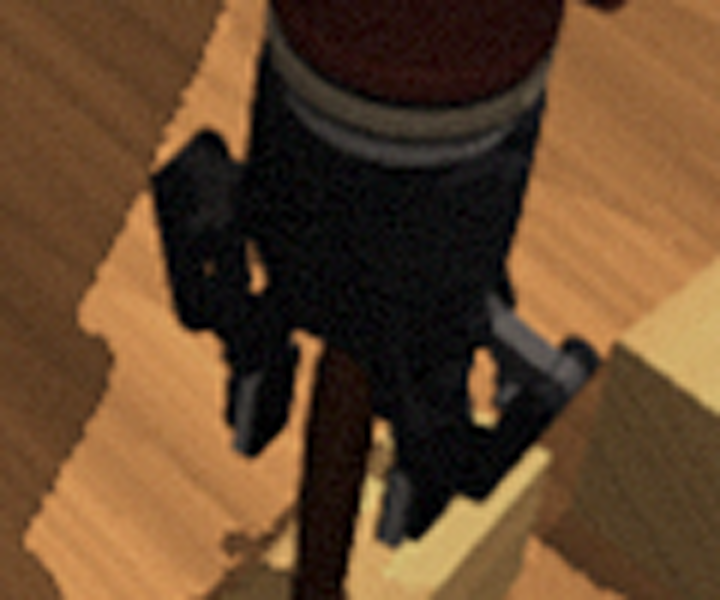

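The stick stands between the two fingers. I'll go 5 mm lower and close.

play_rows(
  commands=[
    [0,0,5,0,0,0],
    [0,0,0,0,0,0],
  ],
)

```text
time: 11.3
tool_pos: [0.5491, 0.2866, 0.1419]
tool_rot: [0.001, -0.12, 0.993, 0.0]
contact_force: [-0.5, -0.4, -0.3]
gripper_width: 0.526
grasp_force: 0.0
```

play_rows(
  commands=[
    [0,0,0,0,0,0],
    [0,0,0,0,0,0],
    [0,0,0,0,0,0],
    [0,0,0,0,0,0],
    [0,0,0,0,0,0],
  ],
  hand=0,
)

```text
time: 11.72
tool_pos: [0.5489, 0.2868, 0.1419]
tool_rot: [0.0, -0.12, 0.993, 0.0]
contact_force: [0.0, 0.5, 1.9]
gripper_width: 0.229
grasp_force: 58.6
```

play_rows(
  commands=[
    [0,0,0,0,0,0],
    [0,0,-5,0,0,0],
    [0,0,-10,0,0,0],
    [0,0,-15,0,0,0],
    [0,0,0,0,0,0],
  ],
)

```text
time: 12.13
tool_pos: [0.5503, 0.2871, 0.1752]
tool_rot: [0.003, -0.12, 0.993, 0.001]
contact_force: [-0.3, -0.5, 1.2]
gripper_width: 0.224
grasp_force: 58.6
```

play_rows(
  commands=[
    [0,0,-25,0,0,0],
    [0,0,-30,0,0,0],
    [0,0,-30,0,0,0],
    [0,0,-30,0,0,0],
    [0,0,-25,0,0,0],
  ],
)

```text
time: 12.55
tool_pos: [0.5488, 0.2864, 0.3138]
tool_rot: [0.001, -0.119, 0.993, 0.0]
contact_force: [0.0, -0.5, 0.2]
gripper_width: 0.228
grasp_force: 58.6
```

play_rows(
  commands=[
    [0,0,0,0,0,0],
    [0,0,0,0,0,0],
    [0,0,0,0,0,0],
  ],
)

```text
time: 12.8
tool_pos: [0.5483, 0.2863, 0.3101]
tool_rot: [-0.001, -0.119, 0.993, -0.0]
contact_force: [0.1, 0.1, -2.1]
gripper_width: 0.227
grasp_force: 58.6
```

Run:
```python
from h import *
p,R=pose(); print(p,manip.state()["joint_pos"].round(2))
h=np.array([.847,-.531,0]); th=np.radians(44)
Rt=Ro.from_rotvec(np.cross([0,0,-1],h)*th)*down(103.7)
print(Rt.as_matrix()[:,2])
rows(p,down(103.7),[([.458,-.184,.263],Rt,30)])
```

```text
[0.54831418 0.286296   0.31009546] [ 0.36  0.01  1.55 -0.    1.58 -1.45]
[ 0.58841359 -0.36888739 -0.71950785]
[[7.0, -15.0, 2.0, 1.1, -1.0, 0.0], [6.0, -14.0, 1.0, 1.0, -1.0, 0.0], [7.0, -14.0, 2.0, 1.1, -1.1, 0.0], [7.0, -15.0, 2.0, 1.0, -1.0, 0.0], [7.0, -14.0, 2.0, 1.1, -1.0, 0.0]]
[[6.0, -15.0, 3.0, 1.0, -1.0, 0.0], [7.0, -14.0, 2.0, 1.1, -1.1, 0.0], [7.0, -14.0, 3.0, 1.0, -1.0, 0.0], [7.0, -14.0, 2.0, 1.1, -1.0, 0.0], [7.0, -14.0, 3.0, 1.0, -1.0, 0.0]]
[[7.0, -15.0, 3.0, 1.1, -1.0, 0.0], [7.0, -14.0, 3.0, 1.0, -1.1, 0.0], [7.0, -14.0, 4.0, 1.1, -1.0, 0.0], [8.0, -14.0, 3.0, 1.0, -1.0, 0.0], [7.0, -13.0, 3.0, 1.1, -1.0, 0.0]]
[[7.0, -14.0, 4.0, 1.0, -1.1, 0.0], [8.0, -14.0, 4.0, 1.1, -1.0, 0.0], [7.0, -14.0, 4.0, 1.0, -1.0, 0.0], [8.0, -13.0, 4.0, 1.1, -1.0, 0.0], [7.0, -14.0, 4.0, 1.0, -1.0, 0.0]]
[[8.0, -13.0, 4.0, 1.1, -1.1, 0.0], [8.0, -13.0, 4.0, 1.0, -1.0, 0.0], [8.0, -14.0, 5.0, 1.1, -1.0, 0.0], [7.0, -13.0, 4.0, 1.0, -1.0, 0.0], [8.0, -13.0, 5.0, 1.1, -1.1, 0.0]]
[[9.0, -13.0, 4.0, 1.0, -1.0, 0.0], [8.0, -13.0, 5.0, 1.1, -1.0, 0.0], [8.0, -13.0, 5.0, 1.0, -1.0, 0.0], [8.0, -13.0, 5.0, 1.1, -1.0, 0.0], [9.0, -12.0, 5.0, 1.0, -1.1, 0.0]]
end [ 0.4577 -0.1838  0.2629] [-0.067  0.865 -0.497]
```

play_rows(
  commands=[
    [7,-15,2,1.1,-1,0],
    [6,-14,1,1,-1,0],
    [7,-14,2,1.1,-1.1,0],
    [7,-15,2,1,-1,0],
    [7,-14,2,1.1,-1,0],
  ],
)

```text
time: 13.22
tool_pos: [0.532, 0.2072, 0.3005]
tool_rot: [0.048, -0.119, 0.991, -0.041]
contact_force: [0.1, -0.4, -0.3]
gripper_width: 0.229
grasp_force: 58.6
```

play_rows(
  commands=[
    [6,-15,3,1,-1,0],
    [7,-14,2,1.1,-1.1,0],
    [7,-14,3,1,-1,0],
    [7,-14,2,1.1,-1,0],
    [7,-14,3,1,-1,0],
  ],
)

```text
time: 13.63
tool_pos: [0.5173, 0.1294, 0.2927]
tool_rot: [0.097, -0.119, 0.985, -0.081]
contact_force: [-0.4, 0.1, 0.1]
gripper_width: 0.225
grasp_force: 58.6
```

play_rows(
  commands=[
    [7,-15,3,1.1,-1,0],
    [7,-14,3,1,-1.1,0],
    [7,-14,4,1.1,-1,0],
    [8,-14,3,1,-1,0],
    [7,-13,3,1.1,-1,0],
  ],
)

```text
time: 14.05
tool_pos: [0.502, 0.0509, 0.2848]
tool_rot: [0.146, -0.118, 0.975, -0.121]
contact_force: [-0.2, -0.5, -0.8]
gripper_width: 0.229
grasp_force: 58.6
```

play_rows(
  commands=[
    [7,-14,4,1,-1.1,0],
    [8,-14,4,1.1,-1,0],
    [7,-14,4,1,-1,0],
    [8,-13,4,1.1,-1,0],
    [7,-14,4,1,-1,0],
  ],
)

```text
time: 14.47
tool_pos: [0.4876, -0.0279, 0.2764]
tool_rot: [0.195, -0.116, 0.961, -0.159]
contact_force: [-0.3, -0.2, -1.3]
gripper_width: 0.228
grasp_force: 58.6
```

play_rows(
  commands=[
    [8,-13,4,1.1,-1.1,0],
    [8,-13,4,1,-1,0],
    [8,-14,5,1.1,-1,0],
    [7,-13,4,1,-1,0],
    [8,-13,5,1.1,-1.1,0],
  ],
)

```text
time: 14.88
tool_pos: [0.4731, -0.1058, 0.269]
tool_rot: [0.244, -0.114, 0.943, -0.197]
contact_force: [-0.4, -0.7, -0.6]
gripper_width: 0.222
grasp_force: 58.7
```

play_rows(
  commands=[
    [9,-13,4,1,-1,0],
    [8,-13,5,1.1,-1,0],
    [8,-13,5,1,-1,0],
    [8,-13,5,1.1,-1,0],
    [9,-12,5,1,-1.1,0],
  ],
)

```text
time: 15.3
tool_pos: [0.4573, -0.1839, 0.2609]
tool_rot: [0.29, -0.111, 0.921, -0.234]
contact_force: [0.2, 1.0, 0.1]
gripper_width: 0.223
grasp_force: 58.7
```

play_rows(
  commands=[
    [0,0,0,0,0,0],
    [0,0,0,0,0,0],
    [0,0,0,0,0,0],
    [0,0,0,0,0,0],
  ],
)

```text
time: 15.63
tool_pos: [0.4585, -0.1829, 0.2637]
tool_rot: [0.291, -0.111, 0.921, -0.235]
contact_force: [-0.2, 0.4, 0.5]
gripper_width: 0.226
grasp_force: 58.7
```

Run:
```python
from h import *
p,R=pose(); z=R.as_matrix()[:,2]; print(p,z,"tip",p+.127*z,np.degrees(np.arccos(-z[2])))
s=imaging.grab_frame("scene");t=imaging.grab_frame("top")
for f in(s,t): print(proj(f,p+.127*z),proj(f,[.533,-.231,.072]))
cv2.imwrite("pics/c7.png",np.hstack([crop(s,125,60,100,125,4),crop(t,325,110,100,125,4)]))
```

```text
[ 0.45846518 -0.18289138  0.26369964] [ 0.58869394 -0.36693496 -0.72027646] tip [ 0.53322931 -0.22949212  0.17222453] 43.92268989504434
[174.64355353  96.83309443] [178.70109569 130.15657539]
[397.79664638 172.43201262] [388.45475527 180.9769743 ]
```

View pics/c7.png

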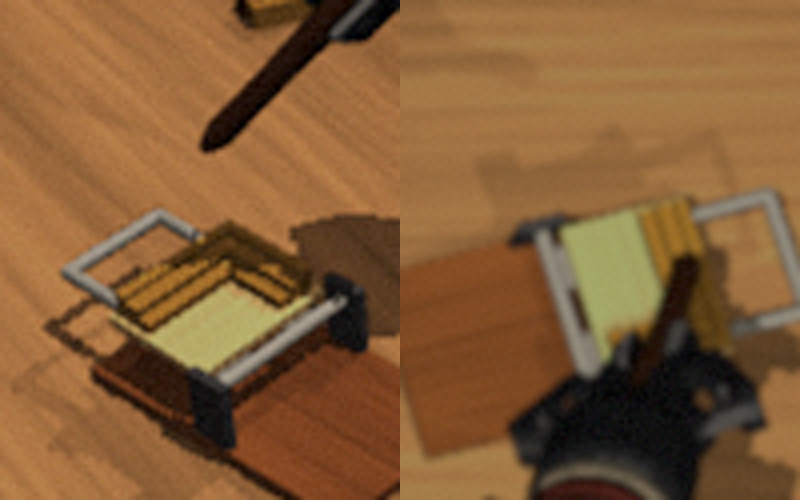

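The picture shows the stick tip down over the gilt. The tip is at (205,150) in the left half of the crop, close to the predicted (198,147). It leans 44° with its tip about 100 mm above the gilt, and the leaf is flat. I'm handing in.

```bash
python3 -c "
from plant import manip
print(manip.job_done())"
```

```text
the job is handed in; nothing more can be done
None
```

I turned the leaf fully over with the gilt up, drew the stick from the rack, and handed the job in with the stick held over the gilt, tip down, leaning 44° and about 100 mm above it; no verdict was returned.

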